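# Find the rocking canister lid and press it home

### The arm

A 7-joint arm with a two-finger parallel gripper is mounted at the origin on the work surface. World frame = base frame: x ahead of the robot, y to its left, z up, the work surface at z = 0. Lengths are in m, angles in rad, forces in N, time in s.
With the tool pointing down it reaches from about 0.375 to 0.925 m from the base axis. Payload 3.1 kg.
Tool frame: the origin (TCP) lies at the very end of the fingers, on their centre line; the grasp point (between the pads) lies 19 mm behind it; z points along the fingers, y is the line along which they close (so a half turn about z gives the same grasp; the last joint's range is limited). The gripper opens to 85 mm and grips with 20 to 120 N. Pads are 22 mm wide; open, the fingers measure 114 mm over their backs; the gripper's body (76 mm by 85 mm) begins 54 mm behind the grasp point. The pads swing forward as they close: fully open they stand 13 mm farther back than shut.
Start: joints at [1.089, 0.383, 0.044, 1.598, -0.018, 1.161, -0.05], TCP at [0.243, -0.603, 0.231] pointing down, gripper open.
Joint ranges: [-2.61, 2.61], [-0.41, 2.15], [-1.48, 1.57], [0, 2.5], [-1.57, 4.71], [0.05, 1.97], [-2.85, 2.85]. Speed limits (rad/s): [2.79, 2.79, 3.14, 3.14, 3.14, 3.14, 3.14].

### API

Orientations are given as a rotation vector (axis times angle).
In Python, from plant import manip gives the robot as it stands.
- The arm moves only by the tool jog_arm, never from a script. Its argument "plan" is a list of rows, each a list of 3 entries, a list of its own where there are three numbers: the opening, from 0 (shut) to 1 (fully open), then the shift along the tool's x, y, z in cm, then the turn, a rotation vector about the tool's x, y, z in rad. In form: [[fingers, [tx, ty, tz], [ax, ay, az]], ...]. A call has 1 to 12 rows; each row shifts and turns the commanded pose from where the row before left it, along the tool's axes as they then stand; what a row does not reach is not made up. A row lasts 1/8 s, in which the tool goes at most 62.5 mm and 10.7 degrees, less where a joint would pass 70% of its speed; a pose out of reach is approached as far as the arm can. A call with a gripper value outside its range is refused whole. The fingers move at their own pace and stop on an object; "squeeze" is the grip in N (left out, the last holds). Time passes only in rows, so rows that do not move let the fingers close. It gives the time, the measured TCP pose, the force, the opening and the grip force at its end, in the units of the state.
- manip.read_state(): the state, without advancing time (a new reading comes with each control period).
- manip.capture(name): name is "scene" or "top" or "wrist"; returns the picture (420x560x3 uint8, blue, green, red); there is no depth.
- manip.get_calibration(name): a dict with "mtx" (3x3 intrinsics, pixels), "R" (3x3) and "t" (3): a world point X has camera coordinates R X + t; the wrist camera has in their place "hand_eye" (4x4, takes a point from camera to tool coordinates, whose origin is the TCP and whose axes are the flange's). Camera axes: x right, y down, z forward; pixel columns grow to the right and rows downward; lengths in m; the calibration is good to about 2 mm. The wrist camera is an equidistant fisheye: a pixel r from the principal point sees the ray r / f radians off the axis. A picture is of the moment at which its call begins: read the wrist's pose just before it. get_calibration takes no time and is no camera call.
- manip.hand_in(): hands the job in; it is judged then, once.
The state is a dict: "t": time; "q": joint angles; "joint_vel": joint speeds; "tau": joint torques, N m; "ee_pos": TCP position; "eef_rot": TCP orientation; "force": force on the tool from outside, world axes, zero at the start; "wrist_torque": the same for the moment, N m; "gripper_width": finger opening in m; "grasp_force": force on a finger pad.
Only numpy, scipy, OpenCV 4.12 (cv2) and the standard library are available. Lean on these libraries where they do the work, as an engineer would, in place of code of your own. Each camera call takes 0.05 s, during which the arm holds its last target. There are 200 camera calls.

### The job

One of the four blue canister lids on the topping station is not seated: press lightly near the edge of one lid after another until you find the one that rocks, then press that lid down on its middle until it is fully home, level and firm. Only press with the fingertips: do not lift or drag any lid off its canister, and leave the sauce bottle, the cup and the brush where they are.

Things in the scene. Friction and masses are not known exactly. Their poses are not given: they have to be found in the camera images.
- station: Fixed low aluminium block, 250 x 250 x 55 mm: a food stall's topping station; origin at the centre of its underside, z up, x away from its wooden front strip. Four steel canisters (82 mm across, closed flat tops) stand in it, two by two, 115 mm apart along its x and y, about 30 mm out of the block; their heights differ by a few mm by chance.
- lid1_top (a point): Centre of the top face of the near left lid (as seen from the block's front strip); z is the lid's upward axis. Loose round blue cap, flat, white dot in the middle, 94 mm across, 6 mm thick, about 120 g; its 16 mm deep skirt goes over the canister with 3 mm of play all round. Top 88 to 94 mm above the worktop, level at the start. Any of the four may be the loose one; height does not tell.
- well1 (a point): Point fixed to the station on the vertical axis of the near left canister, 95 mm above the worktop (about the height of the lid's top). A seated lid rests on the whole canister top and does not tilt. The loose lid, pushed with 1 to 5 N some 32 mm from its middle, goes down there by about 3 mm and tilts about 0.15 rad, and falls level again when let go.
- lid2_top (a point): Centre of the top face of the near right lid (as seen from the block's front strip); z is the lid's upward axis. Loose round blue cap, flat, white dot in the middle, 94 mm across, 6 mm thick, about 120 g; its 16 mm deep skirt goes over the canister with 3 mm of play all round. Top 88 to 94 mm above the worktop, level at the start. Any of the four may be the loose one; height does not tell.
- well2 (a point): Point fixed to the station on the vertical axis of the near right canister, 95 mm above the worktop (about the height of the lid's top). A seated lid rests on the whole canister top and does not tilt. The loose lid, pushed with 1 to 5 N some 32 mm from its middle, goes down there by about 3 mm and tilts about 0.15 rad, and falls level again when let go.
- lid3_top (a point): Centre of the top face of the far left lid (as seen from the block's front strip); z is the lid's upward axis. Loose round blue cap, flat, white dot in the middle, 94 mm across, 6 mm thick, about 120 g; its 16 mm deep skirt goes over the canister with 3 mm of play all round. Top 88 to 94 mm above the worktop, level at the start. Any of the four may be the loose one; height does not tell.
- well3 (a point): Point fixed to the station on the vertical axis of the far left canister, 95 mm above the worktop (about the height of the lid's top). A seated lid rests on the whole canister top and does not tilt. The loose lid, pushed with 1 to 5 N some 32 mm from its middle, goes down there by about 3 mm and tilts about 0.15 rad, and falls level again when let go.
- lid4_top (a point): Centre of the top face of the far right lid (as seen from the block's front strip); z is the lid's upward axis. Loose round blue cap, flat, white dot in the middle, 94 mm across, 6 mm thick, about 120 g; its 16 mm deep skirt goes over the canister with 3 mm of play all round. Top 88 to 94 mm above the worktop, level at the start. Any of the four may be the loose one; height does not tell.
- well4 (a point): Point fixed to the station on the vertical axis of the far right canister, 95 mm above the worktop (about the height of the lid's top). A seated lid rests on the whole canister top and does not tilt. The loose lid, pushed with 1 to 5 N some 32 mm from its middle, goes down there by about 3 mm and tilts about 0.15 rad, and falls level again when let go.
- catch (a joint): Travel (m) of the stiff round catch, 20 mm across, that stands 5 mm up in the middle of the loose lid's canister, hidden under it: 0 up (lid rests on it and rocks), 0.005 pushed in, lid sitting on the canister. It yields to about 9 N on the lid's middle (plus 60 N per m/s of speed), and stays where it is left.
- sauce_mid (a point): Bystander: amber sauce bottle with red cap, 56 mm across, 150 mm high, standing to the right of the station, towards its far side; point half-way up.
- cup_mid (a point): Bystander: white cup, 70 mm across, 70 mm high, standing to the right of the station, towards its near side; point half-way up.
- brush_grip (a point): Bystander: oil brush, 200 mm long, lying on the worktop to the left of the station; point on its handle.
Things that resemble listed ones, but are neither listed nor needed, are in the scene too. Leave any green look-alike of the part that bears lid3_top alone.

How it is judged:
On the way, in this order (a step that is already met when the one before it is completed fails the run):
1. a lid has been rocked by pressing near its edge, its catch still up (angle between any of lid1_top, lid2_top, lid3_top, lid4_top's own z axis and vertical above 0.06 rad and value of joint catch below 0.0042 m), for 0.1 s.
2. the rocking lid is pushed home and level (value of joint catch above 0.0042 m and angle between each of lid1_top, lid2_top, lid3_top, lid4_top's own z axis and vertical below 0.03 rad), for 0.2 s.
At the end, for the whole second after the job is handed in: The catch under the loose lid is pushed in by more than 4.2 of 5 mm, all four lids are level within 0.03 rad and each within 8 mm of its canister's axis (all of step 2 and horizontal distance between lid1_top and well1 below 0.008 m and horizontal distance between lid2_top and well2 below 0.008 m and horizontal distance between lid3_top and well3 below 0.008 m and horizontal distance between lid4_top and well4 below 0.008 m); the robot touches nothing.
It fails at once if a lid is lifted or carried (moved more than 20 mm) (distance of any of lid1_top, lid2_top, lid3_top, lid4_top from where it was at the start of the episode above 0.02 m).
It fails at once if the sauce bottle is moved by more than 20 mm (distance of sauce_mid from where it was at the start of the episode above 0.02 m).
It fails at once if the cup is moved by more than 20 mm (distance of cup_mid from where it was at the start of the episode above 0.02 m).
It fails at once if the brush is moved by more than 20 mm (distance of brush_grip from where it was at the start of the episode above 0.02 m).
It also fails if it takes over 51 s, if anything falls off the work surface, if the arm or the gripper's body presses on something with over 40 N, if the wrist force passes 120 N, or if a joint passes its speed limit or range.

## Working session

There is one attempt and no reset: what is moved stays moved. The work goes in short steps, Python scripts to look and compute and a tool call to move; the robot and the scene stay as the last step left them, time stands still between calls to the robot, and variables do not carry over. Pictures are saved under pics/ and viewed, at most 10 in all, crops included, and the job is handed in when it is done.

Besides the shell and the picture viewer there is one more tool, called after "Call:" in YAML: its name, and indented under it one key for each argument. jog_arm: Moves the arm, as the interface text tells. Its arguments: {"type":"object","properties":{"plan":{"type":"array"},"squeeze":{"type":"number"}},"required":["plan"]}

```bash
mkdir -p pics; python3 - <<'E'
from plant import manip
import cv2,numpy as np
s=manip.read_state();print(s['t'],s['ee_pos'],s['eef_rot'],s['force'],s['gripper_width'])
a=manip.capture("top");b=manip.capture("scene")
cv2.imwrite("pics/top.png",a);cv2.imwrite("pics/scene.png",b)
print(manip.get_calibration("top"))
E
```

```text
0.0 [ 0.24303917 -0.60184366  0.2298839 ] [-3.08137844e+00 -5.98909478e-01  1.01042187e-03] [ 0.54451632 -0.11858015  0.2041071 ] 0.08514048454307842
{'mtx': array([[458.24567073,   0.        , 283.7752697 ],
       [  0.        , 458.24567073, 217.81598554],
       [  0.        ,   0.        ,   1.        ]]), 'R': array([[-0.00302174, -0.99957543, -0.02897993],
       [-0.98617404,  0.00778032, -0.16553014],
       [ 0.16568533,  0.02807906, -0.98577885]]), 't': array([0.05301885, 0.61483967, 0.90392766])}
```

View pics/top.png

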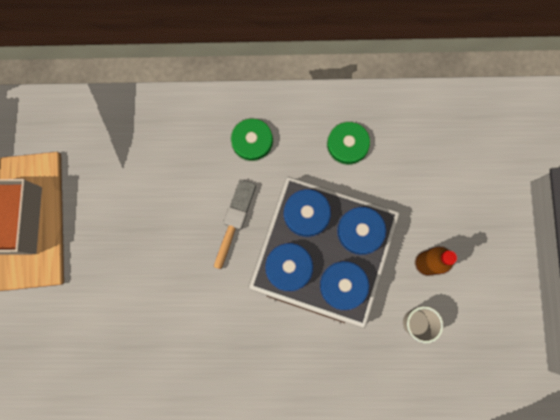

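View pics/scene.png

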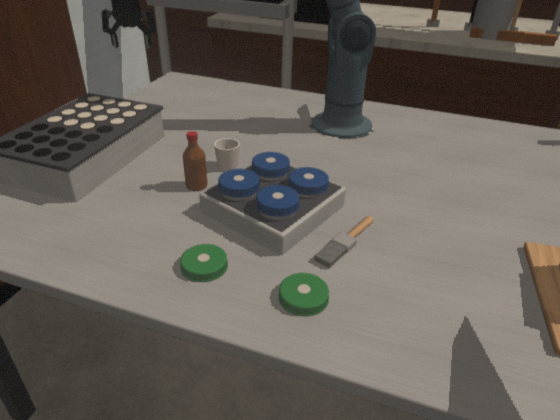

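Top view candidates: the blue lids are at (307,212) far left, (362,230) far right, (289,267) near left and (345,285) near right. The green look-alikes at (251,138) and (349,142) stand on the bare worktop, so I'll leave them alone. The bottle is at (436,261), the cup at (425,325) and the brush at (235,225).

```bash
cat > h.py <<'E'
from plant import manip
import cv2,numpy as np
from scipy.spatial.transform import Rotation as Ro
def ray(c,uv,z):
    d=np.linalg.solve(c['mtx'],[*uv,1.]);R,t=np.array(c['R']),np.array(c['t'])
    o=-R.T@t;d=R.T@d;return o+d*(z-o[2])/d[2]
def totool(p,s=None):
    s=s or manip.read_state();return Ro.from_rotvec(s['eef_rot']).inv().apply(np.array(p)-s['ee_pos'])*100
E
python3 - <<'E'
from h import *
im=cv2.imread("pics/top.png");c=manip.get_calibration("top")
hsv=cv2.cvtColor(im,cv2.COLOR_BGR2HSV)
m=cv2.inRange(hsv,(100,120,40),(130,255,255))
P={}
for n,(u,v) in dict(l1=(289,267),l2=(345,285),l3=(307,212),l4=(362,230)).items():
    y,x=np.mgrid[:420,:560];w=((x-u)**2+(y-v)**2<100)&(m==0)&(im.min(2)>110)
    uv=(x[w].mean(),y[w].mean());P[n]=ray(c,uv,.091);print(n,np.round(uv,1),P[n].round(4))
for n,uv in dict(bottle=(449,258),cup=(425,325)).items(): print(n,ray(c,uv,.15 if n=='bottle' else .07).round(3))
ce=sum(P.values())/4;print('centre',ce.round(4),'x axis yaw',np.arctan2(*((P['l3']+P['l4']-P['l1']-P['l2'])[:2][::-1])))
s=manip.read_state();print(Ro.from_rotvec(s['eef_rot']).as_matrix().round(3))
for n in P: print(n,totool(P[n]).round(2))
cv2.imwrite("pics/crop.png",cv2.resize(im[165:335,235:465],None,fx=3,fy=3,interpolation=cv2.INTER_CUBIC))
E
```

```text
l1 [288.7 266.1] [0.5124 0.0393 0.091 ]
l2 [344.7 284.9] [ 0.4754 -0.0695  0.091 ]
l3 [306.9 211.2] [0.6217 0.0022 0.091 ]
l4 [362.  229.1] [ 0.5846 -0.1064  0.091 ]
bottle [ 0.522 -0.254  0.15 ]
cup [ 0.398 -0.226  0.07 ]
centre [ 0.5485 -0.0336  0.091 ] x axis yaw -0.32659989830344255
[[ 0.927  0.375 -0.001]
 [ 0.375 -0.927  0.002]
 [-0.    -0.002 -1.   ]]
l1 [ 48.99 -49.33  14.01]
l2 [ 41.49 -40.63  13.99]
l3 [ 57.73 -41.8   13.99]
l4 [ 50.23 -33.11  13.97]
```

View pics/crop.png

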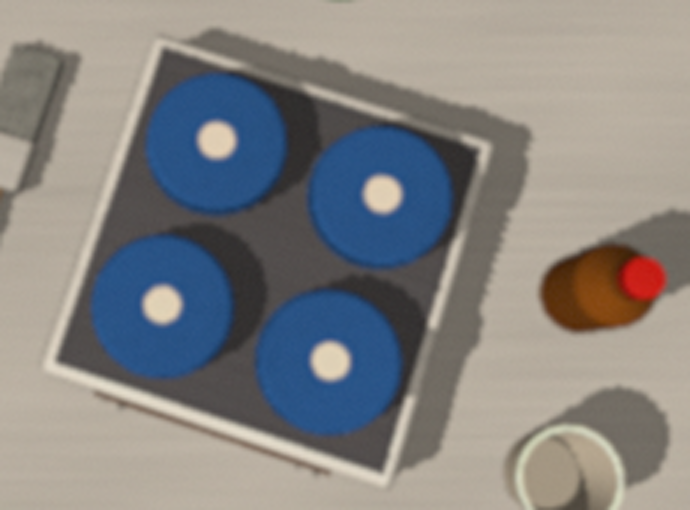

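The crop shows four blue lids in the block. The front strip is along the lower-left edge, so near left is at (162,304) in the crop, near right at (330,360), far left at (217,140) and far right at (382,193). Moving over the inner edge of lid 1 with the fingers shut.

Call:
jog_arm:
  plan:
    - [0,[4.1,-3.84,0],[0,0,0]]
    - [0,[4.1,-3.84,0],[0,0,0]]
    - [0,[4.1,-3.84,0],[0,0,0]]
    - [0,[4.1,-3.84,0],[0,0,0]]
    - [0,[4.1,-3.84,0],[0,0,0]]
    - [0,[4.1,-3.84,0],[0,0,0]]
    - [0,[4.1,-3.84,0],[0,0,0]]
    - [0,[4.1,-3.84,0],[0,0,0]]
    - [0,[4.1,-3.84,0],[0,0,0]]
    - [0,[4.1,-3.84,0],[0,0,0]]
    - [0,[4.1,-3.84,0],[0,0,0]]
    - [0,[4.1,-3.84,0],[0,0,0]]
  squeeze: 20

```text
t: 1.6
ee_pos: [0.5272, 0.0102, 0.231]
eef_rot: [3.084, 0.598, -0.001]
force: [0.9, -1.9, -0.5]
gripper_width: -0.0
grasp_force: 0.0
```

Call:
jog_arm:
  plan:
    - [0,[0,0,4],[0,0,0]]
    - [0,[0,0,4],[0,0,0]]
    - [0,[0,0,3],[0,0,0]]
    - [0,[0,0,1.5],[0,0,0]]
    - [0,[0,0,0.6],[0,0,0]]
    - [0,[0,0,0],[0,0,0]]
    - [0,[0,0,0],[0,0,0]]

```text
t: 2.48
ee_pos: [0.5282, 0.0089, 0.1016]
eef_rot: [3.083, 0.599, 0.004]
force: [0.1, -1.0, 0.6]
gripper_width: -0.0
grasp_force: 0.0
```

Call:
jog_arm:
  plan:
    - [0,[0,0,0.1],[0,0,0]]
    - [0,[0,0,0.1],[0,0,0]]
    - [0,[0,0,0],[0,0,0]]

```text
t: 2.85
ee_pos: [0.5271, 0.0088, 0.0984]
eef_rot: [3.084, 0.599, 0.0]
force: [-0.0, -0.2, 0.6]
gripper_width: 0.0001
grasp_force: 0.0
```

Call:
jog_arm:
  plan:
    - [0,[0,0,0.2],[0,0,0]]
    - [0,[0,0,0.1],[0,0,0]]
    - [0,[0,0,0],[0,0,0]]

```text
t: 3.22
ee_pos: [0.5269, 0.0088, 0.0951]
eef_rot: [-3.084, -0.599, 0.001]
force: [-0.3, 0.2, 0.9]
gripper_width: 0.0
grasp_force: 0.0
```

Call:
jog_arm:
  plan:
    - [0,[0,0,0.1],[0,0,0]]
    - [0,[0,0,0],[0,0,0]]

```text
t: 3.48
ee_pos: [0.527, 0.0088, 0.0942]
eef_rot: [-3.084, -0.599, 0.0]
force: [0.5, 0.2, 0.5]
gripper_width: 0.0001
grasp_force: 0.0
```

Call:
jog_arm:
  plan:
    - [0,[0,0,0.1],[0,0,0]]
    - [0,[0,0,0],[0,0,0]]

```text
t: 3.72
ee_pos: [0.527, 0.0088, 0.0932]
eef_rot: [-3.084, -0.599, 0.0]
force: [0.3, 0.1, -1.4]
gripper_width: -0.0002
grasp_force: 0.0
```

Call:
jog_arm:
  plan:
    - [0,[0,0,0.1],[0,0,0]]
    - [0,[0,0,0],[0,0,0]]

```text
t: 3.98
ee_pos: [0.5269, 0.0088, 0.0922]
eef_rot: [-3.084, -0.599, 0.0]
force: [0.2, 1.0, -0.0]
gripper_width: -0.0002
grasp_force: 0.0
```

Call:
jog_arm:
  plan:
    - [0,[0,0,0.1],[0,0,0]]
    - [0,[0,0,0],[0,0,0]]

```text
t: 4.22
ee_pos: [0.527, 0.0088, 0.0912]
eef_rot: [-3.084, -0.599, 0.0]
force: [-0.7, 0.1, -0.3]
gripper_width: 0.0001
grasp_force: 0.0
```

Call:
jog_arm:
  plan:
    - [0,[0,0,0.1],[0,0,0]]
    - [0,[0,0,0],[0,0,0]]

```text
t: 4.47
ee_pos: [0.527, 0.0088, 0.0902]
eef_rot: [-3.084, -0.599, 0.0]
force: [-0.8, 0.0, -0.7]
gripper_width: 0.0002
grasp_force: 0.0
```

Call:
jog_arm:
  plan:
    - [0,[0,0,0.1],[0,0,0]]
    - [0,[0,0,0],[0,0,0]]

```text
t: 4.72
ee_pos: [0.5272, 0.0088, 0.0893]
eef_rot: [3.084, 0.599, 0.0]
force: [0.0, -0.2, 0.5]
gripper_width: 0.0001
grasp_force: 0.2
```

Call:
jog_arm:
  plan:
    - [0,[0,0,0.1],[0,0,0]]
    - [0,[0,0,0],[0,0,0]]

```text
t: 4.97
ee_pos: [0.5273, 0.0086, 0.0883]
eef_rot: [3.084, 0.599, 0.001]
force: [-0.4, 0.4, -0.3]
gripper_width: 0.0
grasp_force: 0.4
```

```bash
python3 - <<'E'
from h import *
s=manip.read_state();print(s['ee_pos'],s['force'],s['wrist_torque'])
cv2.imwrite("pics/w1.png",manip.capture("wrist"))
E
```

```text
[0.52725166 0.00860886 0.08833383] [-0.38198177  0.37859535 -0.31992802] [-0.13383101 -0.05806362 -0.01230282]
```

View pics/w1.png

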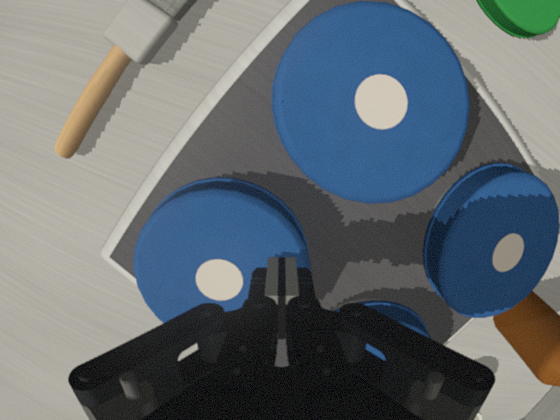

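Wrist view: the fingertips at (283,262) are over the right rim of lid 1, whose dot is at (219,279). There is no clear contact force yet, so I'll continue down.

Call:
jog_arm:
  plan:
    - [0,[0,0,0.1],[0,0,0]]
    - [0,[0,0,0],[0,0,0]]

```text
t: 5.28
ee_pos: [0.5271, 0.0087, 0.0873]
eef_rot: [3.084, 0.599, 0.0]
force: [0.7, -0.6, 1.7]
gripper_width: -0.0001
grasp_force: 0.4
```

Call:
jog_arm:
  plan:
    - [0,[0,0,0.1],[0,0,0]]
    - [0,[0,0,0],[0,0,0]]

```text
t: 5.52
ee_pos: [0.5273, 0.0087, 0.0867]
eef_rot: [3.084, 0.599, 0.001]
force: [-0.2, -0.7, 3.3]
gripper_width: -0.0003
grasp_force: 1.9
```

```bash
python3 - <<'E'
from h import *
F=[manip.read_state()]
for i in range(4):
    s=manip.capture("scene");F.append(manip.read_state())
cv2.imwrite("pics/s_press.png",s)
for f in F: print(f['t'],f['ee_pos'].round(4),np.round(f['force'],1),f['grasp_force'])
E
```

```text
5.525 [0.5273 0.0087 0.0867] [-0.2 -0.7  3.3] 1.933049806393683
5.575 [0.5273 0.0087 0.0867] [ 0.5 -0.3  4.3] 2.0671366341412067
5.625 [0.5273 0.0087 0.0867] [-0.1 -0.7  4.6] 2.188120308564976
5.675 [0.5273 0.0087 0.0867] [-1.2 -1.4  4.8] 2.3071365721989423
5.725 [0.5273 0.0087 0.0867] [-0.7 -1.3  4.8] 2.4243479885626584
```

Call:
jog_arm:
  plan:
    - [0,[0,0,-1],[0,0,0]]
    - [0,[0,0,-2],[0,0,0]]
    - [0,[0,0,0],[0,0,0]]
    - [0,[0,0,0],[0,0,0]]

```text
t: 6.22
ee_pos: [0.5265, 0.0089, 0.1158]
eef_rot: [-3.084, -0.599, 0.001]
force: [0.0, 0.7, 0.5]
gripper_width: 0.0001
grasp_force: 0.0
```

```bash
python3 - <<'E'
from h import *
s=manip.capture("scene");cv2.imwrite("pics/s_free.png",s)
c=manip.get_calibration("scene")
X=np.array([.5124,.0393,.091]);p=c['mtx']@(c['R']@X+c['t']);p=p/p[2];print(p)
u,v=int(p[0]),int(p[1])
a=cv2.imread("pics/s_press.png")
cr=[cv2.resize(i[v-35:v+35,u-45:u+45],None,fx=4.2,fy=4.2,interpolation=cv2.INTER_CUBIC) for i in(a,s)]
cv2.imwrite("pics/cmp.png",np.hstack(cr))
E
```

```text
[308.84811705 175.34473503   1.        ]
```

View pics/cmp.png

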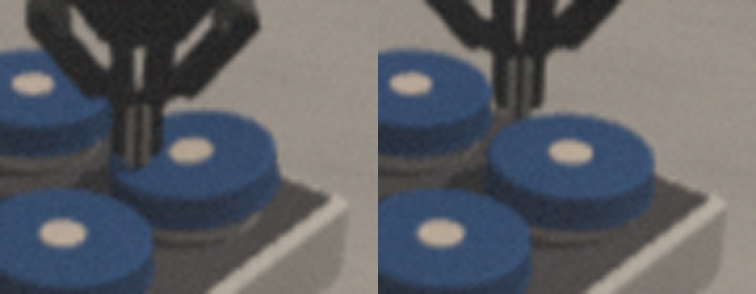

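The left panel (pressed) shows lid 1 clearly tilted, with its left rim down and its right rim up. The right panel (released) shows it level, so lid 1 is the loose one. Next I'll press on its middle.

Call:
jog_arm:
  plan:
    - [0,[-0.17,-3.35,0],[0,0,0]]
    - [0,[0,0,1],[0,0,0]]
    - [0,[0,0,1],[0,0,0]]
    - [0,[0,0,0.4],[0,0,0]]
    - [0,[0,0,0],[0,0,0]]
    - [0,[0,0,0],[0,0,0]]

```text
t: 7.02
ee_pos: [0.5133, 0.0388, 0.0924]
eef_rot: [3.084, 0.598, 0.001]
force: [0.5, -0.3, -0.9]
gripper_width: -0.0
grasp_force: 0.0
```

Call:
jog_arm:
  plan:
    - [0,[0,0,0.1],[0,0,0]]
    - [0,[0,0,0.1],[0,0,0]]
    - [0,[0,0,0.1],[0,0,0]]
    - [0,[0,0,0],[0,0,0]]

```text
t: 7.52
ee_pos: [0.513, 0.0392, 0.0895]
eef_rot: [3.084, 0.599, 0.0]
force: [-1.3, -0.4, 1.0]
gripper_width: 0.0
grasp_force: 0.7
```

Call:
jog_arm:
  plan:
    - [0,[0,0,0.1],[0,0,0]]
    - [0,[0,0,0.1],[0,0,0]]
    - [0,[0,0,0],[0,0,0]]

```text
t: 7.9
ee_pos: [0.5131, 0.0393, 0.0883]
eef_rot: [3.083, 0.599, -0.0]
force: [-2.2, -0.5, 6.2]
gripper_width: 0.0002
grasp_force: 3.4
```

Call:
jog_arm:
  plan:
    - [0,[0,0,0.1],[0,0,0]]
    - [0,[0,0,0.1],[0,0,0]]
    - [0,[0,0,0],[0,0,0]]

```text
t: 8.28
ee_pos: [0.5131, 0.0393, 0.0863]
eef_rot: [3.083, 0.599, -0.0]
force: [-2.5, -0.6, 7.2]
gripper_width: 0.0002
grasp_force: 3.6
```

Call:
jog_arm:
  plan:
    - [0,[0,0,0.1],[0,0,0]]
    - [0,[0,0,0.1],[0,0,0]]
    - [0,[0,0,0],[0,0,0]]

```text
t: 8.65
ee_pos: [0.5131, 0.0393, 0.0846]
eef_rot: [3.083, 0.599, -0.001]
force: [-4.5, -1.4, 10.6]
gripper_width: 0.0002
grasp_force: 4.6
```

Call:
jog_arm:
  plan:
    - [0,[0,0,0.1],[0,0,0]]
    - [0,[0,0,0],[0,0,0]]
    - [0,[0,0,0],[0,0,0]]

```text
t: 9.02
ee_pos: [0.5131, 0.0392, 0.0846]
eef_rot: [3.083, 0.599, -0.001]
force: [-4.3, -0.7, 15.1]
gripper_width: -0.0
grasp_force: 7.7
```

It stopped at 84.6 mm with the force still rising, so it looks home. I'll press firmly once more, then retract.

Call:
jog_arm:
  plan:
    - [0,[0,0,0.1],[0,0,0]]
    - [0,[0,0,0],[0,0,0]]
    - [0,[0,0,0],[0,0,0]]

```text
t: 9.4
ee_pos: [0.5131, 0.0392, 0.0845]
eef_rot: [3.082, 0.599, -0.002]
force: [-8.4, -1.6, 20.8]
gripper_width: -0.0002
grasp_force: 10.8
```

Call:
jog_arm:
  plan:
    - [0,[0,0,-0.5],[0,0,0]]
    - [0,[0,0,-2],[0,0,0]]
    - [0,[0,0,-4],[0,0,0]]
    - [0,[0,0,-4],[0,0,0]]
    - [0,[0,0,0],[0,0,0]]
    - [0,[0,0,0],[0,0,0]]

```text
t: 10.15
ee_pos: [0.5123, 0.039, 0.1855]
eef_rot: [3.084, 0.599, -0.002]
force: [-0.4, 0.6, -0.3]
gripper_width: 0.0003
grasp_force: 0.0
```

```bash
python3 - <<'E'
from h import *
s=manip.capture("scene");u,v=308,175
a=cv2.imread("pics/s_free.png")
cv2.imwrite("pics/cmp2.png",np.hstack([cv2.resize(i[v-45:v+55,u-115:u+60],None,fx=2.2,fy=2.2,interpolation=cv2.INTER_CUBIC) for i in(a,s)]))
E
```

```text
(no output)
```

View pics/cmp2.png

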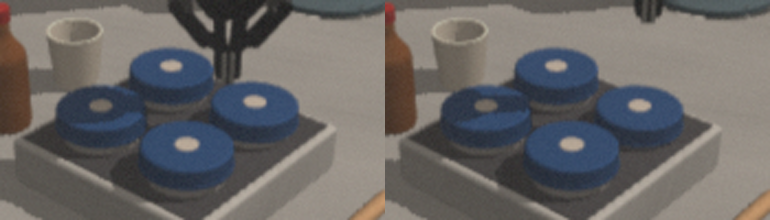

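The comparison shows lid 1 (dot at (640,105) in the right panel) level and lower than before, and the other lids, cup and bottle unmoved. The arm is clear, so I'm handing in.

```bash
python3 -c "
from plant import manip
print(manip.hand_in())"
```

```text
the job is handed in; nothing more can be done
None
```

The near-left lid (lid 1) was the loose one: it rocked under an edge press, then went down about 5 mm under a press on its middle, firm to about 21 N and level in the camera view; the job is handed in, but no verdict came back.

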